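# Seat the dispenser lid and hold its sprung gate half open

### The job

The empty bean dispenser on the counter is due for cleaning: first press its proud round lid down until it is fully home, then draw the sprung gate out by its upright black handle to half of its travel, in line with the two ribs on the guide rails, and keep holding it there so that the chute can be brushed out. Leave the gate shut until the lid is home, do not pull it wide open on the way, and leave the mug and the other things on the counter where they stand. The program finishes while the gripper is still holding the gate half open; nothing is let go.

Things in the scene. Friction and masses are not known exactly. Their poses are not given: they have to be found in the camera images.
- dispenser: steel bean dispenser, fixed: 200 x 132 mm base plate 10 mm thick, two side plates, on top a clear round hopper (100 mm across, rim 162 mm above the counter) and in front of it two guide rails for the gate (62 mm apart, tops at 96 mm), ending in a stop bar at x = -0.166. Origin: on the counter under the hopper axis; -x is the front, the way the gate is drawn out, roughly toward the robot; z up.
- half_mark (a point): point midway between the two half-travel ribs, at the height of their tops, 102 mm above the counter (dispenser frame x = -0.115, y = 0). The ribs are 4 mm thick and 10 mm wide, one on each rail, 62 mm apart; the middle of the handle is level with them at half travel. Axes are those of the dispenser.
- lid_top (a point): centre of the top of the grey round lid (106 mm across, 10 mm thick, with a flat raised disc 60 mm across and 4 mm high in its middle, whose top this is; press there). It slides straight down by a stiff seal and stays where it is left. Lid fully home: this point is 176 mm above the counter.
- lid (a joint): travel of the lid, m: 0 is 12 mm proud, 0.012 is fully home at a dead stop. It starts between 0 and 0.005. Pushing it down takes about 6 N.
- handle (a point): grip point of the gate's black upright handle, 127 mm above the counter: the handle is 16 mm thick along the draw, 28 mm wide across it, its top 17 mm above this point; it is free on all sides above the rails. With the gate shut it is 90 mm in front of the hopper axis (dispenser frame x = -0.090, y = 0). Its axes are those of the dispenser.
- gate (a joint): how far the gate is drawn out, m: 0 shut, 0.025 half travel, 0.050 fully out at the stop. It starts shut. A spring pulls it shut: 3 N at the start, rising 2 N per 10 mm (8 N at half travel, 13 N fully out); it springs back if let go.
- mug: cream coffee mug, 59 x 83 x 55 mm, standing loose on the base plate under the chute, handle to the front; origin at the centre of its underside. To be left alone.
- tamper: coffee tamper with wooden handle, 58 mm across, 90 mm high, loose on the counter to the left of the dispenser; origin at the centre of its underside. To be left alone.
- pourer: glass sugar pourer with a steel top, 68 mm across, 142 mm high, loose on the counter to the right of the dispenser; origin at the centre of its underside. To be left alone.
- salt: glass salt shaker with a steel cap, 42 mm across, 94 mm high, loose near the counter's front right corner; origin at the centre of its underside. To be left alone.

How it is judged:
By the outcome, as a careful person would: the job done as asked, in the order asked, and still so for the second after the job is handed in, while the arm keeps its last pose, push and grip.
It also fails if it takes over 45 s, if anything falls off the work surface, if the arm or the gripper's body presses on something with over 40 N, if the wrist force passes 120 N, or if a joint passes its speed limit or range.

### The arm

A 6-joint arm with a two-finger parallel gripper is mounted at the origin on a cart in front of the work surface, level with it; the furniture and walls round the work are solid. World frame = base frame: x ahead of the robot, y to its left, z up, the work surface at z = 0. Lengths are in m, angles in rad, forces in N, time in s.
With the tool pointing down it reaches from about 0.375 to 0.9 m from the base axis. Payload 3.1 kg.
Tool frame: the origin (TCP) lies at the very end of the fingers, on their centre line; the grasp point (between the pads) lies 19 mm behind it (robot.grip_depth is the distance from the TCP to the grasp point, in m); z points along the fingers, y is the direction in which the jaws open and shut (so a half turn about z gives the same grasp; the last joint's range is limited). The gripper opens to 87 mm and grips with 3 to 60 N. Pads are 19 mm wide; open, the fingers measure 117 mm over their backs; the gripper's body (75 mm by 190 mm) begins 51 mm behind the grasp point.
Start: joints at [-1.313, 0.527, 1.433, -0, 1.181, -0.178], TCP at [0.264, -0.567, 0.223] pointing down, gripper open.
Joint ranges: [-3.08, 3.08], [-0.75, 2.2], [0.22, 2.44], [-1.43, 4.57], [0, 2.65], [-2.85, 2.85]. Speed limits (rad/s): [2.79, 2.79, 3.14, 3.14, 3.14, 3.14].

### API

Orientations are given as a unit quaternion [x, y, z, w].
In Python, from rig import robot gives the robot as it stands.
- The arm moves only by the tool drive_tool, never from a script. Its argument "series" is a list of rows, each a list of 7 numbers: the shift along the tool's x, y, z in m, then the turn, a rotation vector about the tool's x, y, z in degrees, then the opening, from 0 (shut) to 1 (fully open). A call has 1 to 5 rows; each row shifts and turns the commanded pose from where the row before left it, along the tool's axes as they then stand; what a row does not reach is not made up. A row lasts 1/8 s, in which the tool goes at most 62.5 mm and 10.7 degrees, less where a joint would pass 70% of its speed; a pose out of reach is approached as far as the arm can. A call is refused whole if a number of a shift passes 0.0625 or a number of a turn 10.7, either way. A call with a gripper value outside its range is refused whole. The fingers move at their own pace and stop on an object; "squeeze" is the grip in N (left out, the last holds). Time passes only in rows, so rows that do not move let the fingers close. It gives the time, the measured TCP pose, the force and the opening at its end, in the units of the state.
- robot.get_obs(): the state, without advancing time (a new reading comes with each control period).
- robot.camera(name): name is "side" or "top"; returns (picture, depth): 400x640x3 uint8, blue, green, red; 400x640 float32, m along the optical axis (not along the pixel's ray), 0 where there is no reading.
- robot.camera_model(name): a dict with "fx", "fy", "cx", "cy" (pixels), "R" (3x3) and "t" (3): a world point X has camera coordinates R X + t. Camera axes: x right, y down, z forward; pixel columns grow to the right and rows downward; lengths in m; the calibration is good to about 2 mm. A picture is of the moment at which its call begins. camera_model takes no time and is no camera call.
- robot.hand_in(): hands the job in, once; it reports no verdict.
The state is a dict: "time": time; "q": joint angles; "joint_velocities": joint speeds; "joint_torque": joint torques, N m; "position": TCP position; "tool_rot": TCP orientation; "ft_force": force on the tool from outside, world axes, zero at the start; "moment": the same for the moment, N m; "grip_width": finger opening in m.
Only numpy, scipy, OpenCV 4.12 (cv2) and the standard library are available. Lean on these libraries where they do the work, as an engineer would, in place of code of your own. Each camera call takes 0.05 s, during which the arm holds its last target. There are 200 camera calls.

## Working session

There is one attempt and no reset: what is moved stays moved. The work goes in short steps, Python scripts to look and compute and a tool call to move; the robot and the scene stay as the last step left them, time stands still between calls to the robot, and variables do not carry over. Pictures are saved under pics/ and viewed, about 8 in all and at most 12, crops included, and the job is handed in when it is done.

Besides the shell and the picture viewer there is one more tool, called after "Request:" as name([rows], argument=value, ...), one row to a line, values as JSON. drive_tool: Moves the arm, as the interface text tells. Its arguments: {"type":"object","properties":{"series":{"type":"array"},"squeeze":{"type":"number"}},"required":["series"]}

```bash
mkdir -p pics; ls; python3 - <<'E'
from rig import robot
import cv2,numpy as np
o=robot.get_obs();print(o)
for n in("top","side"):
    p,d=robot.camera(n);cv2.imwrite(f"pics/{n}0.png",p);np.save(f"pics/{n}0.npy",d)
    m=robot.camera_model(n);print(n,m)
E
```

```text
pics
{'time': 0.0, 'q': array([-1.31347536e+00,  5.28441195e-01,  1.43388699e+00, -1.77807673e-05,
        1.18141082e+00, -1.78515851e-01]), 'joint_velocities': array([-2.74092249e-04, -5.19359972e-05, -1.86865332e-04, -9.03769159e-04,
        3.28672068e-04,  1.19734561e-03]), 'joint_torque': array([ 1.17744976e-04, -4.40041673e+01, -1.76595676e+01,  6.34273910e-02,
        5.80690254e-02, -1.61690405e-04]), 'position': array([ 0.2636802 , -0.56585035,  0.22159186]), 'tool_rot': array([ 9.76348306e-01,  2.16200910e-01, -5.04897831e-05, -1.07201872e-03]), 'ft_force': array([ 0.17101636, -0.52730134,  0.02877135]), 'moment': array([0.02050233, 0.05454814, 0.00621978]), 'grip_width': 0.0870286968457976}
top {'fx': 396.92056521716245, 'fy': 396.92056521716245, 'cx': 324.9429988306876, 'cy': 194.82832416138774, 'R': array([[ 0.00317922, -0.99989978, -0.01379559],
       [-0.99639032, -0.00199716, -0.08486664],
       [ 0.08483059,  0.01401561, -0.99629681]]), 't': array([0.00691232, 0.56012778, 0.97851891])}
side {'fx': 378.4958584671831, 'fy': 378.4958584671831, 'cx': 312.4615812988994, 'cy': 197.62518996927983, 'R': array([[-0.82735796, -0.56166587,  0.0032008 ],
       [-0.31677276,  0.46189883, -0.82843497],
       [ 0.4638252 , -0.68642619, -0.56007612]]), 't': array([0.46930821, 0.30210985, 0.77300331])}
```

View pics/top0.png

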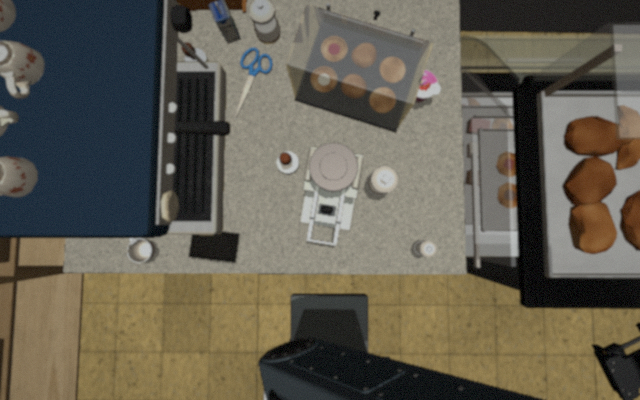

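View pics/side0.png

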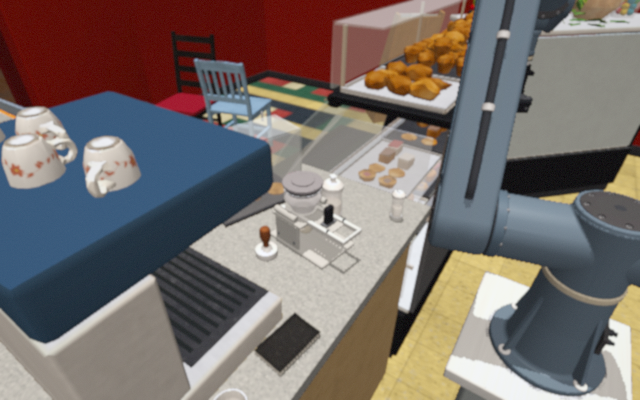

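The top view shows the lid at about (334,167), the black handle at (327,210), the stop bar near (322,242), the tamper at (287,160), the pourer at (383,180) and the salt at (425,248). The coffee machine stands well to the left. Next I'll measure the lid and handle.

```bash
cat > h.py <<'E'
import numpy as np,cv2
from rig import robot
def cloud(n,d):
    m=robot.camera_model(n);v,u=np.mgrid[:400,:640]
    c=np.stack([(u-m["cx"])/m["fx"]*d,(v-m["cy"])/m["fy"]*d,d],-1)
    return (c-m["t"])@m["R"]
E
python3 - <<'E'
from h import *
for n in("top","side"):
    d=np.load(f"pics/{n}0.npy");p=cv2.imread(f"pics/{n}0.png").astype(int);X=cloud(n,d);u0,u1,v0,v1=(290,372,140,250) if n=="top" else (265,365,165,275)
    P=X[v0:v1,u0:u1].reshape(-1,3);C=p[v0:v1,u0:u1].reshape(-1,3)
    s=(P[:,2]>.165)&(P[:,2]<.21);L=P[s]
    print(n,"lid",s.sum(),np.percentile(L[:,2],[5,25,50,75,90,98]))
    (c,r)=cv2.minEnclosingCircle(L[:,:2].astype(np.float32));print(c,r,L[:,:2].mean(0),L[:,:2].min(0),L[:,:2].max(0))
    s=(C.max(1)<60)&(P[:,2]>.11)&(P[:,2]<.16);H=P[s];print("handle",s.sum(),H.mean(0),H.min(0),H.max(0))
    # rails: height 0.09-.1
    s=(P[:,2]>.088)&(P[:,2]<.108)&(P[:,0]<.7)
    R=P[s];print("rails",s.sum(),cv2.minAreaRect(R[:,:2].astype(np.float32)))
    s=(P[:,2]>.0)&(P[:,2]<.016)&(C.min(1)>150);R=P[s];print("base",cv2.minAreaRect(R[:,:2].astype(np.float32)))
p=cv2.imread("pics/top0.png")[130:260,280:400];q=cv2.imread("pics/side0.png")[160:280,255:375]
cv2.imwrite("pics/crop0.png",np.hstack([cv2.resize(p,(400,433),interpolation=2),cv2.resize(q,(400,433),interpolation=2)]))
E
```

```text
top lid 1870 [0.17719254 0.17891141 0.18029775 0.18258696 0.18413966 0.18568206]
(0.6092082262039185, -0.009781037457287312) 0.05305275693535805 [ 0.60808651 -0.01014156] [ 0.55706968 -0.06263658] [0.66206063 0.04080129]
handle 71 [0.51831356 0.00379031 0.14204146] [ 0.51185659 -0.00907012  0.11144775] [0.52510187 0.01560919 0.14653092]
rails 1499 ((0.5493665933609009, -0.014682553708553314), (0.15817278623580933, 0.22094012796878815), 80.7319107055664)
base ((0.5484846234321594, 0.04107183218002319), (0.2392095923423767, 0.14643821120262146), 55.01617431640625)
side lid 802 [0.17334004 0.1784197  0.17948038 0.18204123 0.18342654 0.18442258]
(0.6057652235031128, -0.011811931617558002) 0.05481002852320671 [ 0.60123982 -0.00356152] [ 0.55319801 -0.06647099] [0.65967314 0.04217525]
handle 96 [0.51372536 0.01007996 0.12887761] [ 0.50881248 -0.00273012  0.11015395] [0.52309109 0.01850599 0.14465501]
rails 1425 ((0.5628657341003418, -0.030528321862220764), (0.2391166239976883, 0.22018879652023315), 16.466398239135742)
base ((0.6445965766906738, -0.12600135803222656), (0.30012136697769165, 0.5611729025840759), 27.732271194458008)
```

View pics/crop0.png

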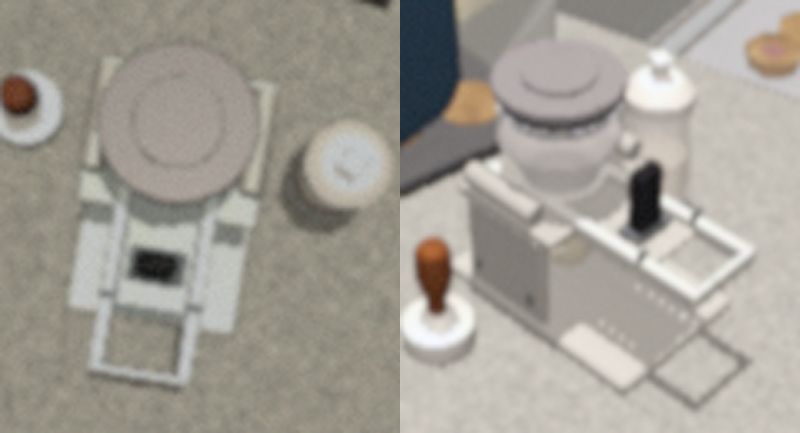

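Lid centre is about (0.608,-0.010) with its top near 0.184. The handle is about (0.518,0.004), 91 mm from the lid, which matches the given 90 mm. Next I'll check the ribs, the yaw and how clear the approach path is.

```bash
cat >> h.py <<'E'
def at(n,u,v,z):
    m=robot.camera_model(n);r=m["R"].T@np.array([(u-m["cx"])/m["fx"],(v-m["cy"])/m["fy"],1]);o=-m["R"].T@m["t"]
    return o+r*(z-o[2])/r[2]
def delta(goal,yaw):
    """remaining shift in tool axes and turn about tool z (deg); goal tool x at yaw deg, pointing down"""
    from scipy.spatial.transform import Rotation as Ro
    o=robot.get_obs();R=Ro.from_quat(o["tool_rot"]);c,s=np.cos(np.radians(yaw)),np.sin(np.radians(yaw))
    G=Ro.from_matrix(np.array([[c,s,0],[s,-c,0],[0,0,-1.]]))
    print("t",o["time"],"pos",o["position"].round(4),"F",o["ft_force"].round(1),"w",round(o["grip_width"],4))
    print("shift",R.inv().apply(np.array(goal)-o["position"]).round(4),"turn",np.degrees((R.inv()*G).as_rotvec()).round(2),"q",o["q"].round(2))
E
python3 - <<'E'
from h import *
a=at("top",312.1,220.1,.102);b=at("top",338,222.2,.102);m=(a+b)/2
print("ribs",a,b,m,np.linalg.norm(a-b),"yaw of rib line",np.degrees(np.arctan2(*(a-b)[[1,0]]))-90)
d=np.array([.6085,-.010])-m[:2];print("axis dist",np.linalg.norm(d),"yaw",np.degrees(np.arctan2(d[1],d[0])))
h=at("top",326.5,209.6,.144);print("handle top",h)
X=cloud("top",np.load("pics/top0.npy")).reshape(-1,3)
for x in np.arange(.2,.75,.05):
    print(round(x,2),[round(float(np.percentile(Z,98)),2) if len(Z:=X[(abs(X[:,0]-x)<.025)&(abs(X[:,1]-y)<.025)&(X[:,2]<.8),2])>3 else None for y in np.arange(-.6,.2,.05)])
delta([.608,-.010,.25],-8.7)
E
```

```text
ribs [0.49464739 0.03682927 0.102     ] [ 0.48997145 -0.02314222  0.102     ] [0.49230942 0.00684352 0.102     ] 0.06015351000238637 yaw of rib line -4.458305302401129
axis dist 0.11740509031632854 yaw -8.248402230535348
handle top [0.51705612 0.00312201 0.144     ]
0.2 [-0.92, -0.92, 0.34, -0.92, -0.92, -0.92, -0.92, -0.92, -0.92, -0.92, -0.92, -0.92, -0.92, 0.4, 0.38, -0.92]
0.25 [-0.92, -0.92, 0.34, 0.34, -0.92, -0.92, -0.92, -0.92, -0.92, -0.92, -0.92, -0.92, 0.52, 0.46, 0.37, -0.92]
0.3 [0.23, 0.32, 0.32, None, None, None, None, None, 0.65, 0.64, 0.6, 0.57, 0.53, None, None, None]
0.35 [-0.22, 0.28, 0.28, 0.28, 0.28, 0.28, 0.0, 0.0, 0.0, 0.0, 0.0, 0.0, 0.0, 0.0, 0.0, 0.0]
0.4 [None, 0.3, 0.3, 0.3, 0.3, 0.28, 0.0, 0.09, 0.09, 0.0, 0.0, 0.0, 0.0, 0.0, 0.0, 0.0]
0.45 [None, 0.32, 0.34, 0.34, 0.3, 0.28, 0.0, 0.09, 0.09, 0.0, 0.0, 0.01, 0.1, 0.1, 0.0, 0.0]
0.5 [None, 0.33, 0.34, 0.34, 0.3, 0.28, 0.0, 0.0, 0.0, 0.0, 0.0, 0.1, 0.15, 0.1, 0.0, 0.0]
0.55 [0.29, 0.32, 0.34, 0.34, 0.32, 0.28, 0.0, 0.0, 0.0, 0.12, 0.12, 0.18, 0.18, 0.1, 0.0, 0.0]
0.6 [0.29, 0.33, 0.34, 0.48, 0.49, 0.28, 0.0, 0.0, 0.0, 0.14, 0.14, 0.19, 0.19, 0.18, 0.02, 0.0]
0.65 [None, 0.33, 0.34, 0.49, 0.49, 0.28, 0.0, 0.0, 0.0, 0.0, 0.11, 0.18, 0.19, 0.18, 0.09, 0.02]
0.7 [None, 0.29, 0.29, 0.49, 0.49, 0.28, 0.0, 0.0, 0.0, 0.0, 0.0, 0.0, 0.0, 0.0, 0.0, 0.0]
t 0.1 pos [ 0.2637 -0.566   0.2217] F [-0.2 -0.7  1.1] w 0.087
shift [ 0.5468 -0.3587 -0.0275] turn [-1.100e-01  1.000e-02  3.367e+01] q [-1.31  0.53  1.43 -0.    1.18 -0.18]
```

The display case on the right is up to 0.34 high, so I'll lift before crossing.

Request:
drive_tool([
  [0,0,-0.05,0,0,0,0],
  [0,0,-0.05,0,0,0,0],
  [0,0,-0.05,0,0,0,0],
  [0,0,-0.05,0,0,0,0],
  [0,0,0,0,0,0,0],
], squeeze=30)

```text
time: 0.72
position: [0.2644, -0.5683, 0.4277]
tool_rot: [0.976, 0.216, 0.0, 0.005]
ft_force: [-0.1, -0.6, 0.7]
grip_width: 0.0449
```

Request:
drive_tool([
  [0.045,-0.03,0,0,0,0,0],
  [0.045,-0.03,0,0,0,0,0],
  [0.045,-0.03,0,0,0,0,0],
  [0.045,-0.03,0,0,0,0,0],
  [0.045,-0.03,0,0,0,0,0],
])

```text
time: 1.35
position: [0.4047, -0.3335, 0.4209]
tool_rot: [0.976, 0.216, -0.001, -0.001]
ft_force: [0.4, -1.4, 0.5]
grip_width: 0.0019
```

Request:
drive_tool([
  [0.045,-0.03,0,0,0,0,0],
  [0.045,-0.03,0,0,0,0,0],
  [0.045,-0.03,0,0,0,0,0],
  [0.045,-0.03,0,0,0,0,0],
  [0.045,-0.03,0,0,0,0,0],
])

```text
time: 1.98
position: [0.5452, -0.1028, 0.4209]
tool_rot: [0.976, 0.216, -0.001, -0.001]
ft_force: [0.2, 0.2, -0.2]
grip_width: 0.0004
```

Request:
drive_tool([
  [0,0,0.03,0,0,8.4,0],
  [0,0,0.03,0,0,8.4,0],
  [0,0,0.03,0,0,8.4,0],
  [0,0,0.03,0,0,8.4,0],
  [0,0,0,0,0,0,0],
])

```text
time: 2.6
position: [0.5426, -0.1036, 0.2989]
tool_rot: [0.997, -0.074, -0.004, -0.001]
ft_force: [0.7, -0.1, -0.5]
grip_width: 0.0004
```

```bash
python3 -c "
from h import *
delta([.608,-.010,.20],-8.5)"
```

```text
t 2.6 pos [ 0.5426 -0.1036  0.2989] F [ 0.7 -0.1 -0.5] w 0.0004
shift [ 0.0516 -0.1021  0.0987] turn [-0.12  0.5  -0.03] q [-0.39  0.35  1.51 -0.    1.29  1.33]
```

Request:
drive_tool([
  [0.026,-0.051,0.02,0,0.5,0,0],
  [0.0256,-0.051,0.02,0,0,0,0],
  [0,0,0.03,0,0,0,0],
  [0,0,0.02,0,0,0,0],
  [0,0,0,0,0,0,0],
])

```text
time: 3.22
position: [0.6113, -0.0113, 0.2118]
tool_rot: [0.997, -0.074, 0.003, 0.0]
ft_force: [-0.6, -0.2, 0.9]
grip_width: 0.0003
```

```bash
python3 - <<'E'
from h import *
delta([.608,-.010,.176],-8.5)
p,d=robot.camera("side");t,_=robot.camera("top")
cv2.imwrite("pics/c1.png",np.hstack([cv2.resize(t[130:260,280:400],(400,433)),cv2.resize(p[140:270,255:375],(400,433))]))
E
```

```text
t 3.225 pos [ 0.6113 -0.0113  0.2118] F [-0.6 -0.2  0.9] w 0.0003
shift [-0.0037 -0.0008  0.0358] turn [-0.01 -0.32  0.  ] q [-0.2   0.52  1.48  0.    1.13  1.52]
```

View pics/c1.png

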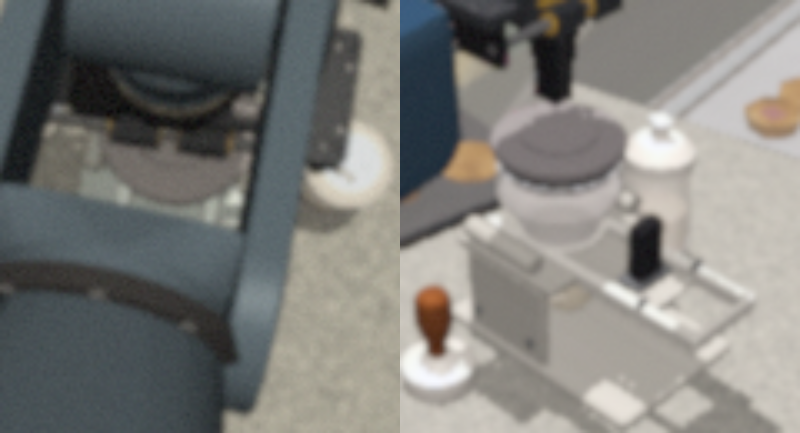

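Closed fingertips (crop about (555,100)) sit above the lid disc, and the gate is still shut. I'll lower and press in small steps, watching the force.

Request:
drive_tool([
  [-0.0035,-0.001,0.01,0,-0.3,0,0],
  [0,0,0.009,0,0,0,0],
  [0,0,0.003,0,0,0,0],
  [0,0,0.003,0,0,0,0],
  [0,0,0,0,0,0,0],
])

```text
time: 3.95
position: [0.6089, -0.0102, 0.1875]
tool_rot: [0.997, -0.075, 0.002, 0.0]
ft_force: [-0.6, -0.1, -0.2]
grip_width: 0.0001
```

Request:
drive_tool([
  [0,0,0.002,0,0,0,0],
  [0,0,0.001,0,0,0,0],
  [0,0,0.001,0,0,0,0],
  [0,0,0,0,0,0,0],
])

```text
time: 4.45
position: [0.6089, -0.0101, 0.1838]
tool_rot: [0.997, -0.075, 0.002, 0.0]
ft_force: [-1.3, 0.3, -1.0]
grip_width: 0.0005
```

Request:
drive_tool([
  [0,0,0.001,0,0,0,0],
  [0,0,0.001,0,0,0,0],
  [0,0,0.001,0,0,0,0],
  [0,0,0,0,0,0,0],
])

```text
time: 4.95
position: [0.609, -0.0101, 0.1813]
tool_rot: [0.997, -0.075, 0.002, 0.0]
ft_force: [-1.0, 0.1, 5.0]
grip_width: 0.0004
```

Request:
drive_tool([
  [0,0,0.001,0,0,0,0],
  [0,0,0.001,0,0,0,0],
  [0,0,0.001,0,0,0,0],
  [0,0,0,0,0,0,0],
])

```text
time: 5.45
position: [0.609, -0.0101, 0.178]
tool_rot: [0.997, -0.075, 0.002, 0.0]
ft_force: [-1.4, 0.2, 4.5]
grip_width: 0.0003
```

Request:
drive_tool([
  [0,0,0.001,0,0,0,0],
  [0,0,0.001,0,0,0,0],
  [0,0,0,0,0,0,0],
])

```text
time: 5.82
position: [0.609, -0.0101, 0.1764]
tool_rot: [0.997, -0.075, 0.002, 0.0]
ft_force: [-2.3, 0.7, 6.4]
grip_width: 0.0001
```

Request:
drive_tool([
  [0,0,0.001,0,0,0,0],
  [0,0,0,0,0,0,0],
])

```text
time: 6.08
position: [0.609, -0.0101, 0.1764]
tool_rot: [0.997, -0.075, 0.002, 0.0]
ft_force: [-3.2, -0.3, 12.0]
grip_width: 0.0005
```

Position has stalled at 0.1764 while the force rises, so it looks like the dead stop. I'll confirm with a little more push.

Request:
drive_tool([
  [0,0,0.001,0,0,0,0],
  [0,0,0.001,0,0,0,0],
  [0,0,0,0,0,0,0],
])

```text
time: 6.45
position: [0.6091, -0.0101, 0.1763]
tool_rot: [0.997, -0.075, 0.003, 0.0]
ft_force: [-5.8, 1.1, 20.5]
grip_width: 0.0002
```

Lid is home: it holds at 0.1763 with 20 N on it. Now I'll rise, move back over the handle and open.

Request:
drive_tool([
  [0,0,-0.03,0,0,0,0],
  [0,0,-0.04,0,0,0,0],
  [-0.045,0,0,0,0,0,0.7],
  [-0.047,0,0,0,0,0,0.7],
  [0,0,0,0,0,0,0.7],
])

```text
time: 7.08
position: [0.5132, 0.0049, 0.2414]
tool_rot: [0.997, -0.075, -0.001, -0.0]
ft_force: [-0.1, -1.2, -0.3]
grip_width: 0.0225
```

```bash
python3 - <<'E'
from h import *
delta([.518,.0035,.111],-8.5)
p,d=robot.camera("side");np.save("pics/s2.npy",d);X=cloud("side",d);P=X[165:275,265:365].reshape(-1,3);C=p[165:275,265:365].reshape(-1,3)
s=(P[:,2]>.165)&(P[:,2]<.2)&(abs(P[:,0]-.608)<.028)&(abs(P[:,1]+.01)<.028);print("lid top z",np.percentile(P[s,2],[10,50,90]))
cv2.imwrite("pics/c2.png",cv2.resize(p[140:270,245:375],(600,600)))
E
```

```text
t 7.075 pos [0.5132 0.0049 0.2414] F [-0.1 -1.2 -0.3] w 0.0225
shift [0.0052 0.0007 0.1304] turn [-0.02  0.11 -0.11] q [-0.21  0.35  1.69  0.    1.1   1.51]
lid top z [0.17196901 0.17556984 0.1768583 ]
```

View pics/c2.png

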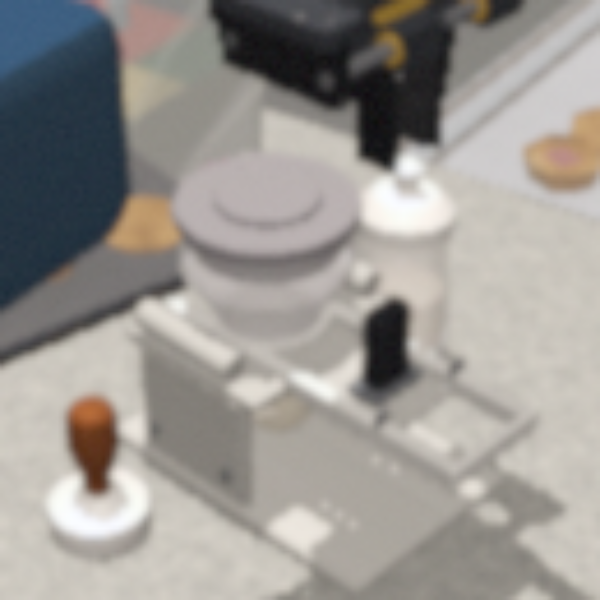

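The lid is seated (depth 0.1756 against 0.176), and the open fingers are above the handle, which is at (387,345) in the crop. Descending.

Request:
drive_tool([
  [0,0,0,0,0,0,0.7],
  [0,0,0,0,0,0,0.7],
  [0,0,0.03,0,0,0,0.7],
  [0,0,0.02,0,0,0,0.7],
  [0,0,0,0,0,0,0.7],
])

```text
time: 7.75
position: [0.5175, 0.0037, 0.1909]
tool_rot: [0.997, -0.075, -0.0, -0.0]
ft_force: [-0.6, 0.5, -0.7]
grip_width: 0.0606
```

```bash
python3 - <<'E'
from h import *
delta([.518,.0035,.111],-8.5)
E
```

```text
t 7.75 pos [0.5175 0.0037 0.1909] F [-0.6  0.5 -0.7] w 0.0606
shift [0.0005 0.0001 0.0799] turn [-0.01  0.01 -0.14] q [-0.21  0.43  1.73  0.    0.98  1.51]
```

Request:
drive_tool([
  [0,0,0.025,0,0,0,0.7],
  [0,0,0.02,0,0,0,0.7],
  [0,0,0.02,0,0,0,0.7],
  [0,0,0.014,0,0,0,0.7],
  [0,0,0,0,0,0,0.7],
])

```text
time: 8.38
position: [0.5182, 0.0036, 0.113]
tool_rot: [0.997, -0.075, 0.001, 0.0]
ft_force: [-0.5, 0.9, 0.4]
grip_width: 0.0609
```

Request:
drive_tool([
  [0,0,0,0,0,0,0.25],
  [0,0,0,0,0,0,0.25],
  [0,0,0,0,0,0,0],
  [0,0,0,0,0,0,0],
  [0,0,0,0,0,0,0],
], squeeze=45)

```text
time: 9.0
position: [0.5182, 0.0023, 0.1137]
tool_rot: [0.997, -0.075, 0.002, 0.001]
ft_force: [-2.2, -4.4, 1.6]
grip_width: 0.0278
```

```bash
python3 - <<'E'
from h import *
delta([.518,.0035,.111],-8.5)
p,d=robot.camera("side")
cv2.imwrite("pics/c3.png",cv2.resize(p[140:270,245:375],(600,600)))
E
```

```text
t 9.0 pos [0.5182 0.0023 0.1137] F [-2.2 -4.4  1.6] w 0.0278
shift [-0.0004 -0.0012  0.0027] turn [ 0.13 -0.21 -0.1 ] q [-0.21  0.55  1.8  -0.    0.79  1.51]
```

View pics/c3.png

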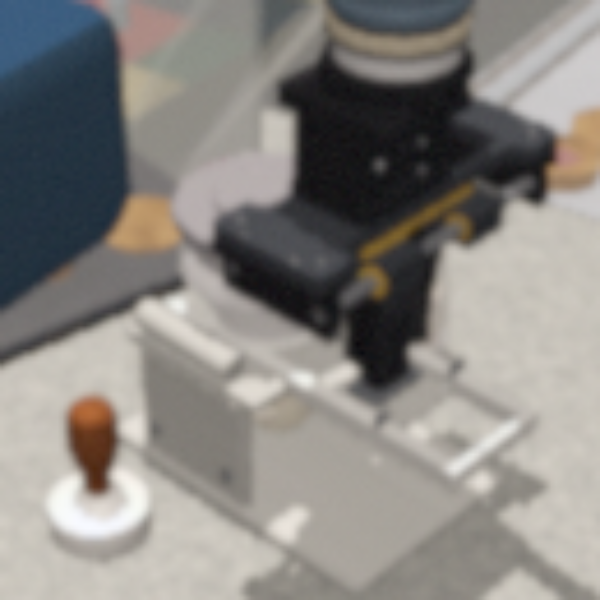

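The handle is gripped: width is 27.8 mm against 28 given. I'll pull slowly and ease off the side load.

Request:
drive_tool([
  [-0.004,0.001,0,0,0,0,0],
  [-0.004,0,0,0,0,0,0],
  [-0.004,0,0,0,0,0,0],
  [-0.004,0,0,0,0,0,0],
  [0,0,0,0,0,0,0],
])

```text
time: 9.68
position: [0.5039, 0.0046, 0.1138]
tool_rot: [0.997, -0.075, 0.004, 0.001]
ft_force: [6.1, -3.2, -2.7]
grip_width: 0.0276
```

Request:
drive_tool([
  [-0.003,0,0,0,0,0,0],
  [-0.003,0,0,0,0,0,0],
  [-0.002,0,0,0,0,0,0],
  [0,0,0,0,0,0,0],
])

```text
time: 10.18
position: [0.497, 0.0057, 0.1138]
tool_rot: [0.997, -0.075, 0.005, 0.0]
ft_force: [6.5, -2.0, -3.6]
grip_width: 0.0274
```

Request:
drive_tool([
  [-0.002,0,0,0,0,0,0],
  [-0.0016,0,0,0,0,0,0],
  [0,0,0,0,0,0,0],
  [0,0,0,0,0,0,0],
])

```text
time: 10.68
position: [0.494, 0.0062, 0.1138]
tool_rot: [0.997, -0.075, 0.005, 0.0]
ft_force: [7.6, -2.4, -5.4]
grip_width: 0.0277
```

```bash
python3 - <<'E'
from h import *
o=robot.get_obs();print(np.linalg.norm(o["position"][:2]-[.5182,.0023]))
delta([.4935,.006,.111],-8.5)
p,d=robot.camera("side");t,_=robot.camera("top");cv2.imwrite("pics/side4.png",p)
m=robot.camera_model("side")
def px(x,y,z):
    yw=np.radians(-8.3);c,s=np.cos(yw),np.sin(yw);X=np.array([.6083+c*x-s*y,-.0105+s*x+c*y,z]);k=m["R"]@X+m["t"];return m["fx"]*k[0]/k[2]+m["cx"],m["fy"]*k[1]/k[2]+m["cy"]
print("ribs pred",px(-.115,.031,.102),px(-.115,-.031,.102),"handle foot",px(-.115,0,.102))
cv2.imwrite("pics/c4.png",cv2.resize(p[195:265,295:375],(800,700),interpolation=2)[:600])
E
```

```text
0.02447284807251143
t 10.675 pos [0.494  0.0062 0.1138] F [ 7.6 -2.4 -5.4] w 0.0277
shift [-0.0005  0.0003  0.0028] turn [ 0.01 -0.62 -0.15] q [-0.21  0.52  1.87  0.    0.74  1.51]
ribs pred (np.float64(327.2981372993184), np.float64(229.0409205334375)) (np.float64(343.216283601623), np.float64(217.74419014043679)) handle foot (np.float64(335.41774229877905), np.float64(223.27862969664025))
```

View pics/c4.png

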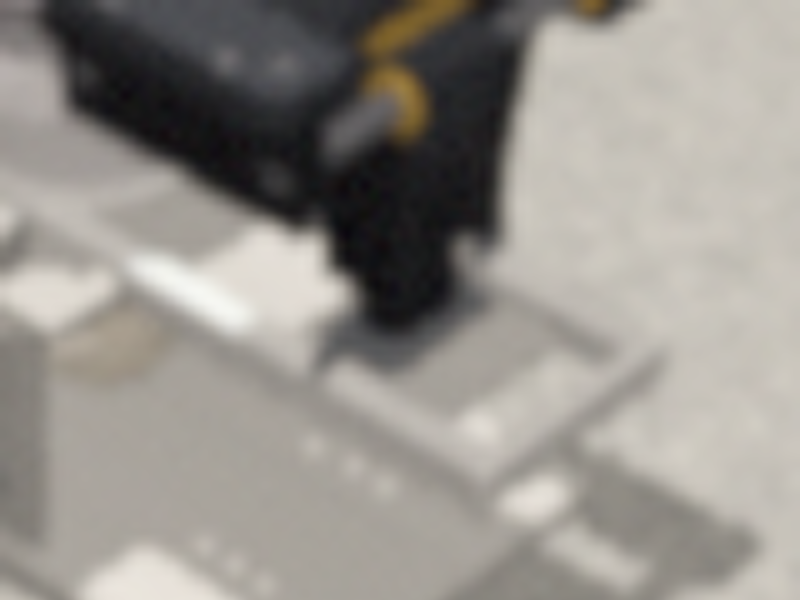

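The near rib is at crop (320,340), i.e. pixel (327,229), where predicted, and the far rib at (470,240). The handle foot is level with the line between them. I'll nudge the last 0.5 mm, then check for slip using the foot's pixel shift.

Request:
drive_tool([
  [-0.0006,0,0,0,0,0,0],
  [0,0,0,0,0,0,0],
  [0,0,0,0,0,0,0],
  [0,0,0,0,0,0,0],
])

```text
time: 11.28
position: [0.4935, 0.0063, 0.1138]
tool_rot: [0.997, -0.075, 0.005, 0.0]
ft_force: [7.5, -1.4, -4.5]
grip_width: 0.0277
```

```bash
python3 - <<'E'
from h import *
o=robot.get_obs();print(o["time"],o["position"],o["ft_force"],o["grip_width"],np.linalg.norm(o["position"][:2]-[.5182,.0023]))
a=cv2.imread("pics/side0.png");b,d=robot.camera("side")
m=robot.camera_model("side")
def px(x,z):
    yw=np.radians(-8.3);c,s=np.cos(yw),np.sin(yw);k=m["R"]@np.array([.6083+c*x,-.0105+s*x,z])+m["t"];return np.array([m["fx"]*k[0]/k[2]+m["cx"],m["fy"]*k[1]/k[2]+m["cy"]])
for g in(.0,.025): print("foot pred",g,px(-.098-g,.1))
crop=lambda im:cv2.resize(im[205:245,315:355],(400,400),interpolation=2)
cv2.imwrite("pics/c5.png",np.hstack([crop(a),crop(b)]))
E
```

```text
11.275 [0.49353039 0.00632312 0.11379866] [ 7.52104286 -1.35714768 -4.47010219] 0.027729623432125462 0.024995506525824863
foot pred 0.0 [330.17212645 221.0814883 ]
foot pred 0.025 [337.87886738 225.26639411]
```

View pics/c5.png

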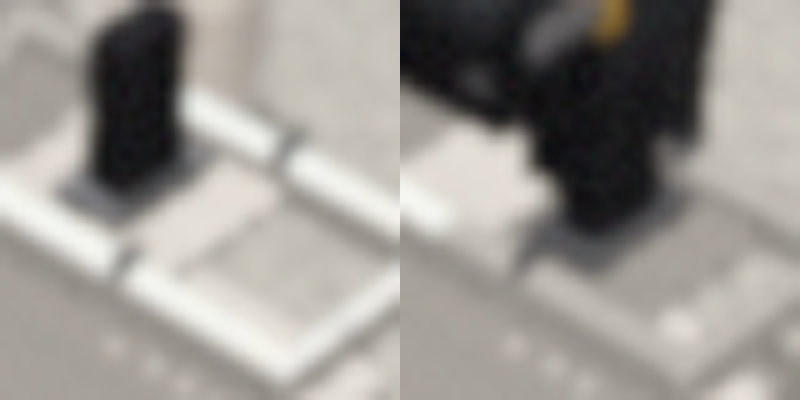

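The handle foot moved about (7.5,4.0) px; 25 mm predicts (7.7,4.2), so the grip has not slipped. I'll hold briefly, then hand in.

Request:
drive_tool([
  [0,0,0,0,0,0,0],
  [0,0,0,0,0,0,0],
  [0,0,0,0,0,0,0],
  [0,0,0,0,0,0,0],
  [0,0,0,0,0,0,0],
])

```text
time: 11.95
position: [0.4935, 0.0063, 0.1138]
tool_rot: [0.997, -0.075, 0.005, 0.0]
ft_force: [8.0, -1.7, -3.7]
grip_width: 0.0273
```

```bash
python3 -c "
from h import *
delta([.4935,.0063,.1138],-8.5); print(robot.hand_in())"
```

```text
t 11.95 pos [0.4935 0.0063 0.1138] F [ 8.  -1.7 -3.7] w 0.0273
shift [-0.  0. -0.] turn [ 0.01 -0.63 -0.14] q [-0.21  0.52  1.87  0.    0.74  1.51]
the job is handed in; nothing more can be done
None
```

The lid is fully home, and the gate is held half open in the gripper. I handed the job in at about 12 s of the 45 s allowed; `hand_in()` reports no verdict.

- **Lid:** I pressed it to its dead stop first, with the gate still shut. The fingertip held at 0.1763 m while the push rose to 20 N. Afterwards the depth reading put the lid top at about 0.1756 m, against 0.176 m for fully home.
- **Gate:** I gripped the handle across its 28 mm width with a 45 N squeeze and drew it out slowly, never past half travel.
    - **Travel:** the tool moved 25.0 mm from the shut position, and the pull was about 8 N, as the spring should give at half travel.
    - **Slip:** the handle foot moved (7.5, 4.0) pixels in the side view; 25 mm predicts (7.7, 4.2), so I saw no slip. The position stayed the same over the last 0.6 s before handing in.
- **Other things on the counter:** I planned the path clear of everything and felt no unexpected contact. The tamper looked unmoved in the side views. I did not re-measure the mug, pourer or salt at the end.
- **Disagreement:** the angle of the dispenser came out at about -8 to -9° by most measures, but -4.5° from the line between the ribs, which is only a few pixels long. I used -8.5°, and the ribs then appeared where that predicted.

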